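# Load the test nest and latch the guard gate

### The arm

A 6-joint arm with a two-finger parallel gripper is mounted at the origin on the work surface. World frame = base frame: x ahead of the robot, y to its left, z up, the work surface at z = 0. Lengths are in mm, angles in rad, forces in N, time in s.
With the tool pointing down it reaches from about 350 to 875 mm from the base axis. Payload 4.2 kg.
Tool frame: the origin (TCP) lies on the mounting face of the last link; the fingertips stand 173 mm ahead of it and the grasp point (between the pads) lies 155 mm ahead of it; z points along the fingers, y is the direction in which the jaws open and shut (so a half turn about z gives the same grasp; the last joint's range is limited). The gripper opens to 85 mm and grips with 20 to 120 N. Pads are 22 mm wide; open, the fingers measure 114 mm over their backs; the gripper's body (76 mm by 85 mm) begins 54 mm behind the grasp point. The pads swing forward as they close: fully open they stand 13 mm farther back than shut.
Start: joints at [1.583, 0.385, 0.008, 0, -1.194, -0.259], TCP at [152.657, 606.049, 404.712] pointing down, gripper open.
Joint ranges: [-3.14, 3.14], [-1.21, 2.06], [-1.07, 1.41], [-3.16, 2.05], [-2.99, -0.16], [-3.1, 3.1]. Speed limits (rad/s): [2.79, 2.79, 3.14, 3.14, 3.14, 3.14].

### API

Orientations are given as a unit quaternion [x, y, z, w].
In Python, from bench import arm gives the robot as it stands.
- The arm moves only by the shell command python3 -m jog 'ROWS' [OPENING]. ROWS is JSON, a list that holds one entry, the list of rows, each a list of 4 numbers: the shift along the tool's x, y, z in mm, then the turn about the tool's z in degrees. In form: [[[x, y, z, spin], ...]]. A call has exactly 5 rows; each row is the pose to reach, as a shift and turn from the pose measured when the call began, along the tool's axes at that moment; what a row does not reach only later rows make up. A row lasts 1/8 s, in which the tool goes at most 62.5 mm and 10.7 degrees, less where a joint would pass 70% of its speed; a pose out of reach is approached as far as the arm can. A call with a gripper value outside its range is refused whole. OPENING is the finger opening in mm, from 0 to 85.4, set as the call begins (- or left out, the last holds). The fingers move at their own pace and stop on an object; the grip force is fixed at half the most. Time passes only in rows, so rows that repeat a pose let the fingers close, or fill a call up. It gives the time, the measured TCP pose, the force and the opening at its end, in the units of the state.
- arm.read_state(): the state, without advancing time (a new reading comes with each control period).
- arm.get_image(name): name is "side" or "top" or "wrist"; returns (picture, depth): 384x512x3 uint8, blue, green, red; 384x512 float32, mm along the optical axis (not along the pixel's ray), 0 where there is no reading.
- arm.camera_params(name): a dict with "mtx" (3x3 intrinsics, pixels), "R" (3x3) and "t" (3): a world point X has camera coordinates R X + t. Camera axes: x right, y down, z forward; pixel columns grow to the right and rows downward; lengths in mm; the calibration is good to about 2 mm. A picture is of the moment at which its call begins: read the wrist's pose just before it. camera_params takes no time and is no camera call; for the wrist camera it gives the pose at the moment of the call.
- arm.job_done(): hands the job in, once; it reports no verdict.
The state is a dict: "clock": time; "joints": joint angles; "joint_vel": joint speeds; "joint_efforts": joint torques, N m; "position": TCP position; "ee_rot": TCP orientation; "contact_force": force on the tool from outside, world axes, zero at the start; "wrist_torque": the same for the moment, N m; "gripper_width": finger opening in mm.
Only numpy, scipy, OpenCV 4.12 (cv2) and the standard library are available. Lean on these libraries where they do the work, as an engineer would, in place of code of your own. Each camera call takes 0.05 s, during which the arm holds its last target.

### The job

Put the flanged bush, flange down, fully home in the round recess inside the guarded test station. Then swing the station's gate shut and press it until its sprung latch snaps in, so that it stays shut by itself when you let go; do not slam it and never press on it with more than 25 N. Leave the other things on the bench where they are.

Things in the scene. Friction and masses are not known exactly. Their poses are not given: they have to be found in the camera images.
- bush: The workpiece: a plain aluminium flanged bush, one turned piece, about 250 g. Flange 56 mm in diameter, 10 mm thick, at the bottom; above it a round boss 36 mm in diameter; 60 mm tall in all. Origin at the centre of its underside, z up its axis. It stands upright on the bench at the start. Grip it by the boss.
- nest (a point): Centre of the floor of the round recess in the square aluminium block (90 x 90 mm) inside the station, open above. Recess 60 mm in diameter, 8 mm deep, 2 mm chamfer; the block's top is 32 mm and the recess floor 24 mm above the bench. Seated, the bush's origin lies on this point.
- station: The fixed test station: grey base 260 x 230 x 12 mm, clear guard walls on three sides, nothing higher than 97 mm above the bench. It may stand turned. Origin on the bench midway between the guard walls, z up. The gate closes its -y side. In station axes (mm): hinge axis upright through (95, -100), nest centre (10, 15).
- keeper_place (a point): Middle setting of the keeper, on the station's base at the gate's closing end: an 80 mm tall steel strike post here, with a rubber buffer that stops the closed gate from inside. Post and buffer are one unit, clamped anywhere up to 16 mm either way along the station's y; this point does not show where, so the latching position has to be felt. Axes as the station's.
- gate_hinge (a joint): Gate angle (rad): 0 nominally closed (gate along the station's -x from the hinge), positive swung out towards the station's -y. Starts 0.5 to 0.9 open. A light spring with friction holds it there; closed but not latched it springs back open past 0.2 when let go. Swinging it takes about 3 N at the latch case. Latched it rests between -0.1 and 0.1.
- gate: The gate: clear panel in an aluminium frame, 175 mm long from hinge to closing end, top 93 mm, bottom 17 mm above the bench. Origin on the hinge axis 12 mm above the bench; it runs along its own -x, own -y is the outside. Its closing end is the aluminium latch case, 120 to 175 mm from the hinge, outer face at y = -12 mm, inner at +8 mm, 25 to 91 mm above the bench.
- tongue_tip (a point): Tip of the sprung steel tongue that sticks 12 mm out of the latch case's end, its inner side sloped 45 degrees. Over the last 15 mm or so before latching it rides on the keeper post and the press needed rises to about 8 to 12 N, then drops as it snaps in; within 2 mm more the buffer pushes back, stiffly: about 12 N a mm. The point is fixed to the gate.
- press_face (a point): Where to press: on the flat outer face of the latch case, 140 mm from the hinge axis, 76 mm above the bench (15 mm below the case's top edge; keep the gripper's wider parts above that edge); axes as the gate's (own +y is the way to press).
- ring_gauge: Bystander: plain steel ring 62 mm outside, 36 mm bore, 22 mm high, lying flat. Origin at the centre of its underside.
- ball_standard: Bystander: steel ball on a slim stem with a round foot 52 mm in diameter, 72 mm tall. Origin at the centre of its underside.
There are look-alikes about, which are no part of the job. Leave any black, pink or red look-alike of the bush alone.

How it is judged (in metres and radians):
On the way, in this order (a step that is already met when the one before it is completed fails the run):
1. the bush is seated in the recess and let go, the gate still open (horizontal distance between bush and nest below 0.005 m and z of bush in the frame of nest below 0.002 m and angle between bush's own z axis and vertical below 0.06 rad and contact force between bush and the fingers below 0.1 N and value of joint gate_hinge above 0.2 rad), for 0.2 s.
2. the gate is shut and stays latched with nothing touching it (value of joint gate_hinge below 0.12 rad and contact force between gate and the fingers below 0.1 N and contact force between gate and the arm below 0.1 N), for 0.3 s.
At the end, for the whole second after the job is handed in: The bush stands upright (within 0.06 rad) on the floor of the recess (within 2 mm in height, 5 mm sideways) at rest and released; the gate is latched and at rest, its hinge reading below 0.12 rad, with the robot off it (horizontal distance between bush and nest below 0.005 m and z of bush in the frame of nest below 0.002 m and angle between bush's own z axis and vertical below 0.06 rad and linear speed of bush below 0.02 m/s and value of joint gate_hinge below 0.12 rad and velocity of joint gate_hinge between -0.05 and 0.05 rad/s); the robot touches nothing.
It fails at once if the gate is pressed with more than 25 N (contact force between gate and the fingers above 25 N or contact force between gate and the arm above 25 N).
It fails at once if the gate is slammed (closing faster than 2 rad/s) (velocity of joint gate_hinge below -2 rad/s).
It fails at once if another thing on the bench is moved more than 30 mm (distance of any of ring_gauge, ball_standard from where it was at the start of the episode above 0.03 m).
It also fails if it takes over 72 s, if anything falls off the work surface, if the arm or the gripper's body presses on something with over 40 N, if the wrist force passes 120 N, or if a joint passes its speed limit or range.

## Working session

There is one attempt and no reset: what is moved stays moved. The work goes in short steps, Python scripts to look and compute and a shell command to move; the robot and the scene stay as the last step left them, time stands still between calls to the robot, and variables do not carry over. Pictures are saved under pics/ and viewed, and the job is handed in when it is done.

```bash
ls; mkdir -p pics; python3 - <<'E'
from bench import arm
import cv2,numpy as np
s=arm.read_state();print(s)
for n in("side","top","wrist"):
    p=arm.camera_params(n);print(n,p)
    im,d=arm.get_image(n);cv2.imwrite(f"pics/{n}0.png",im);np.savez(f"pics/{n}0.npz",im=im,d=d,**p)
E
```

```text
pics
{'clock': 0.0, 'joints': array([ 1.58260001e+00,  3.85574923e-01,  6.63349263e-03, -4.72359098e-04,
       -1.19399617e+00, -2.58633926e-01]), 'joint_vel': array([ 1.96040616e-04,  1.33368847e-03, -9.21654361e-05,  1.03466663e-03,
       -1.60542219e-03,  7.62595830e-04]), 'joint_efforts': array([-3.64905418e-04, -3.92283833e+01,  1.88392246e+01,  4.18583527e+00,
       -4.69696926e-03, -3.74851680e-06]), 'position': array([152.60457272, 605.87984475, 403.61703203]), 'ee_rot': array([ 9.92382692e-01, -1.23188467e-01, -7.31847288e-05,  1.09045378e-03]), 'contact_force': array([-0.23336074,  0.25046129, -0.30674737]), 'wrist_torque': array([-0.03574913,  0.07924198, -0.02886103]), 'gripper_width': 85.13652072863248}
side {'mtx': array([[418.88241651,   0.        , 258.57497016],
       [  0.        , 418.88241651, 193.57415818],
       [  0.        ,   0.        ,   1.        ]]), 'R': array([[ 0.94591286, -0.32441536, -0.00188155],
       [-0.24632489, -0.71442243, -0.65492339],
       [ 0.21112298,  0.61996393, -0.75569294]]), 't': array([-543.98234688,  133.78222804, 1007.16712942])}
top {'mtx': array([[360.17748439,   0.        , 252.661078  ],
       [  0.        , 360.17748439, 191.10934383],
       [  0.        ,   0.        ,   1.        ]]), 'R': array([[-0.01308882, -0.99969746,  0.0208247 ],
       [-0.99090801,  0.01017915, -0.13415549],
       [ 0.13390292, -0.0223913 , -0.99074146]]), 't': array([-73.10170542, 581.3168219 , 769.92770948])}
wrist {'mtx': array([[306.05272027,   0.        , 259.80192189],
       [  0.        , 306.05272027, 188.0883174 ],
       [  0.        ,   0.        ,   1.        ]]), 'R': array([[-0.24400648, -0.9697725 ,  0.00146187],
       [-0.93308632,  0.23518597,  0.2720983 ],
       [-0.26421726,  0.0650297 , -0.96226835]]), 't': array([623.63945616, -34.78660353, 377.91883698])}
```

View pics/side0.png

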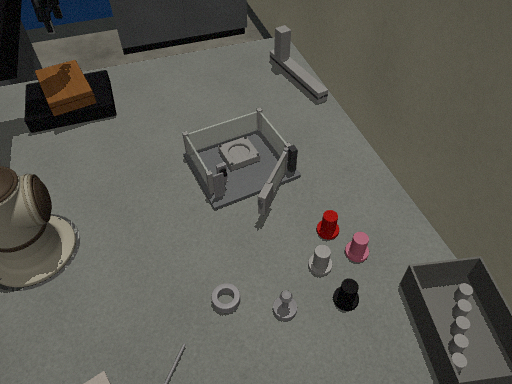

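View pics/top0.png

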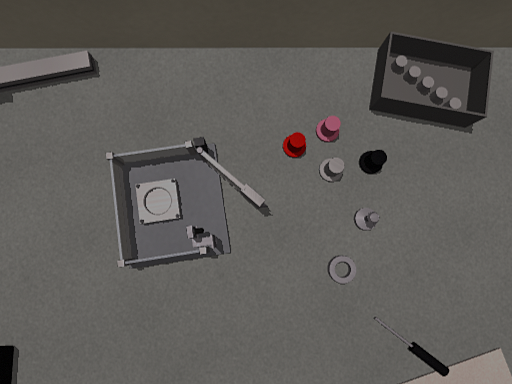

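View pics/wrist0.png

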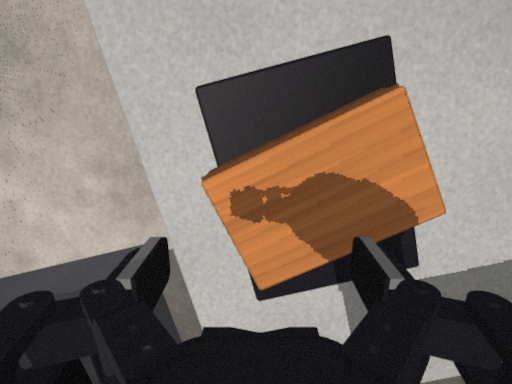

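Top-view candidates for the bush: silver-white flanged piece (332,168). Look-alikes are red (295,145), pink (329,128), black (373,161), and small pale pieces in the tray (400,62)–(455,103). The ball standard is at (367,218) and the ring at (342,269). I choose (332,168) and check it in a crop.

```bash
cat >h.py <<'E'
import numpy as np,cv2
def load(n,k=0):
    z=np.load(f"pics/{n}{k}.npz");return {q:z[q] for q in z.files}
def onplane(c,px,z):
    px=np.atleast_2d(px).astype(float)
    r=np.c_[px,np.ones(len(px))]@np.linalg.inv(c['mtx']).T@c['R']
    o=-c['R'].T@c['t'];return o+r*((z-o[2])/r[:,2])[:,None]
def proj(c,X):
    q=np.atleast_2d(X)@c['R'].T+c['t'];q=q@c['mtx'].T;return q[:,:2]/q[:,2:]
def cloud(c):
    v,u=np.mgrid[:384,:512];d=c['d'];
    r=np.dstack([u,v,np.ones_like(u)])@np.linalg.inv(c['mtx']).T
    return (r*d[...,None]-c['t'])@c['R']
E
python3 - <<'E'
from h import *
t=load('top');s=load('side')
a=cv2.resize(t['im'][120:220,270:400],None,fx=4,fy=4,interpolation=2)
cv2.imwrite('pics/c1.png',a)
cv2.imwrite('pics/c2.png',cv2.resize(t['im'][130:275,95:285],None,fx=4,fy=4,interpolation=2))
cv2.imwrite('pics/c3.png',cv2.resize(s['im'][100:220,175:310],None,fx=5,fy=5,interpolation=2))
for n,p in(('top',(336,164)),('side',(321,251))):
    c=load(n);P=cloud(c);print(n,P[p[1],p[0]])
    print(onplane(c,p,60))
P=cloud(t)
for p in((158,201),(158,190),(150,184),(140,240),(195,250),(110,155),(123,262),(196,145),(262,198),(203,250),(205,240)):print(p,P[p[1],p[0]].round())
E
```

```text
top [ 636.8174549  -265.91934151   59.40155525]
[[ 636.69145442 -265.7632824    60.        ]]
side [ 631.04212653 -264.60107829   60.81159873]
[[ 631.3475903  -264.14653512   60.        ]]
(158, 201) [562. 136.  22.]
(158, 190) [588. 136.  22.]
(150, 184) [600. 153.  30.]
(140, 240) [475. 178.   9.]
(195, 250) [451.  52.  11.]
(110, 155) [655. 224.  86.]
(123, 262) [430. 189.  86.]
(196, 145) [673.  41.  93.]
(262, 198) [559. -98.  90.]
(203, 250) [452.  26.  86.]
(205, 240) [473.  29.  15.]
```

View pics/c1.png

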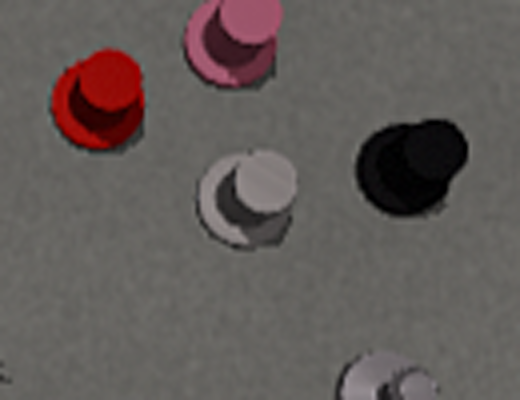

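View pics/c2.png

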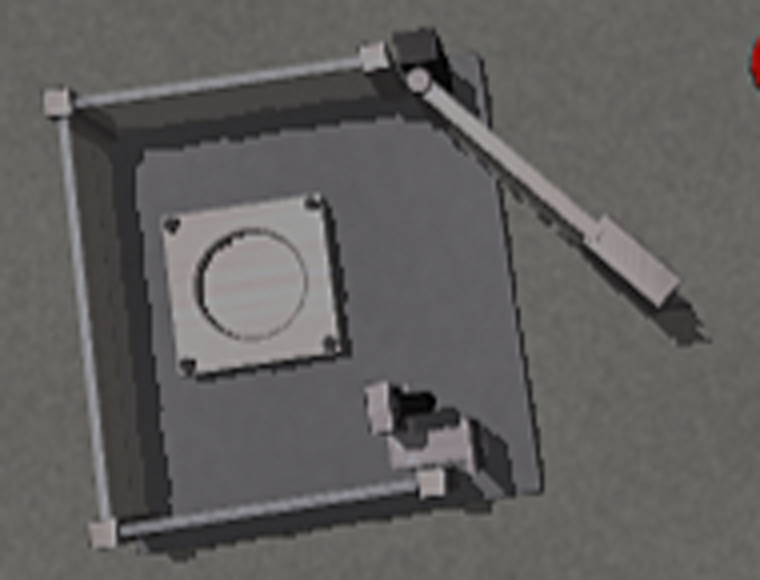

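View pics/c3.png

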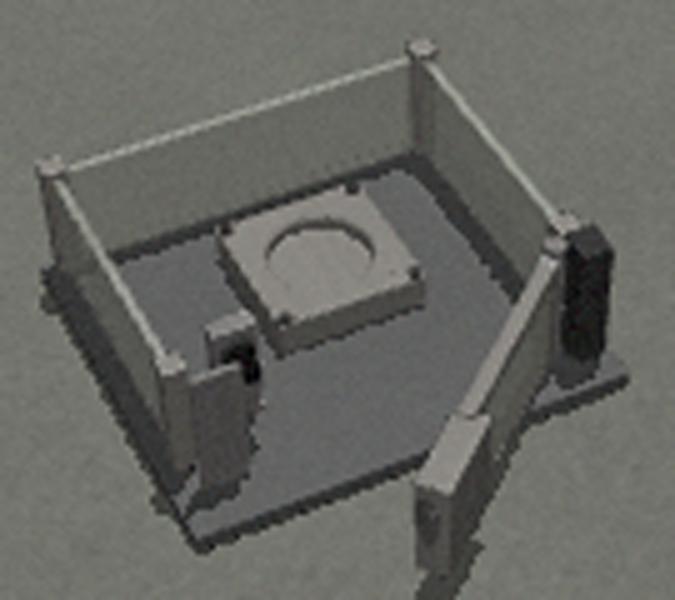

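The crop confirms the silver bush, flange down, at (332,168). The station crop shows the recess near (158,202), the hinge near (200,150), the latch case near (262,198) and the keeper near (200,240). Next I measure them.

```bash
python3 - <<'E'
from h import *
t=load('top');s=load('side');P=cloud(t)
# bush: points tops / flange
def blob(c,lo,hi,xy,r):
    P=cloud(c);m=(P[...,2]>lo)&(P[...,2]<hi)&(np.hypot(P[...,0]-xy[0],P[...,1]-xy[1])<r)
    m=m.astype('u1');co,_=cv2.findContours(m,0,1);co=max(co,key=cv2.contourArea)
    (u,v),rr=cv2.minEnclosingCircle(co);e=cv2.fitEllipse(co) if len(co)>5 else None
    return e
for n,c in(('top',t),('side',s)):
    e=blob(c,54,66,(634,-265),32);print(n,'bush',e,onplane(c,e[0],60))
for nm,px in(('red',(297,141)),('pink',(332,123)),('black',(378,157)),('ball',(372,217)),('ring',(342,269))):
    print(nm,P[px[1],px[0]].round())
# recess
m=((P[...,2]>28)&(P[...,2]<36)&(np.hypot(P[...,0]-562,P[...,1]-136)<75)).astype('u1')
co,h=cv2.findContours(m,cv2.RETR_CCOMP,1)
for c in co:
    if cv2.contourArea(c)>200:
        e=cv2.fitEllipse(c);print('rec',cv2.contourArea(c),e,onplane(t,e[0],32),cv2.minAreaRect(c))
        b=cv2.boxPoints(cv2.minAreaRect(c));print(onplane(t,b,32).round(1).tolist())
E
```

```text
top bush ((335.6451110839844, 165.4791717529297), (15.241934776306152, 15.507661819458008), 105.76871490478516) [[ 633.34486366 -264.82117134   60.        ]]
side bush ((322.2640380859375, 251.597412109375), (13.917524337768555, 15.499762535095215), 103.23224639892578) [[ 633.34725228 -266.49484461   60.        ]]
red [ 690. -180.   60.]
pink [ 732. -261.   59.]
black [ 652. -361.   60.]
ball [ 517. -336.   70.]
ring [ 403. -284.   -0.]
rec 1530.5 ((157.12863159179688, 201.06068420410156), (45.419681549072266, 47.01762771606445), 55.806861877441406) [[561.11296753 135.19130088  32.        ]] ((157.07998657226562, 201.05999755859375), (39.739402770996094, 41.15361785888672), 81.8698959350586)
[[599.8, 188.3, 32.0], [612.3, 96.8, 32.0], [522.8, 82.8, 32.0], [510.9, 173.1, 32.0]]
rec 588.5 ((157.33648681640625, 201.11886596679688), (26.987045288085938, 27.936607360839844), 44.852352142333984) [[560.97627971 134.72324293  32.        ]] ((157.25001525878906, 200.75001525878906), (26.870054244995117, 27.577163696289062), 45.0)
[[561.7, 178.0, 32.0], [605.7, 135.3, 32.0], [561.9, 91.8, 32.0], [518.6, 134.5, 32.0]]
```

```bash
cat >>h.py <<'E'
from scipy.spatial.transform import Rotation as Ro
def need(x,y,z,xyaw=None):
    from bench import arm
    s=arm.read_state();R=Ro.from_quat(s['ee_rot']).as_matrix()
    d=R.T@(np.array([x,y,z])-s['position']);cy=np.degrees(np.arctan2(R[1,0],R[0,0]))
    sp=None if xyaw is None else ((-(xyaw-cy)+180)%360-180)
    print('clock',round(s['clock'],2),'pos',s['position'].round(1),'yaw',cy.round(1),'q',s['joints'].round(2),'need',d.round(1),'spin',sp,'F',s['contact_force'].round(1),'w',round(s['gripper_width'],1))
E
python3 - <<'E'
from h import *
need(633.3,-265.6,320,-135)
w=load('wrist');print(-w['R'].T@w['t'])
E
```

```text
clock 0.15 pos [152.6 605.9 403.9] yaw -14.1 q [ 1.58  0.39  0.01 -0.   -1.19 -0.26] need [679.1 727.4  85.2] spin 120.8534219859938 F [-0.3  1.2  0.5] w 85.5
[219.56584791 588.3937645  372.21303408]
```

```bash
python3 -m jog '[[[40,43,0,10],[80,86,0,20],[120,129,0,30],[160,172,0,40],[200,215,0,50]]]' 85; python3 -c "
from h import *
need(633.3,-265.6,320,-135)"
```

```text
clock: 0.78
position: [294.5, 346.7, 404.2]
ee_rot: [0.846, -0.533, 0.0, 0.001]
contact_force: [1.1, -0.0, 0.3]
gripper_width: 85.5
clock 0.78 pos [294.5 346.7 404.2] yaw -64.4 q [ 1.23  0.09 -0.39  0.   -1.09 -0.78] need [698.4 -41.7  85.1] spin 70.55267446975824 F [ 1.1 -0.   0.3] w 85.5
```

```bash
python3 -m jog '[[[58,-3,6,10],[116,-6,12,20],[174,-9,18,30],[232,-12,24,40],[290,-16,30,50]]]'; python3 -c "
from h import *
need(633.3,-265.6,320,-135)"
```

```text
clock: 1.4
position: [434.4, 90.0, 374.6]
ee_rot: [-0.539, 0.842, -0.001, -0.0]
contact_force: [0.1, 0.3, 0.6]
gripper_width: 84.9
clock 1.4 pos [434.4  90.  374.6] yaw -114.8 q [ 0.57  0.1  -0.46  0.   -1.01 -1.01] need [ 239.6 -329.5   55.1] spin 20.241476050885808 F [0.1 0.3 0.6] w 84.9
```

```bash
python3 -m jog '[[[36,-49,8,4],[72,-98,16,8],[108,-147,24,12],[144,-196,32,16],[180,-245,40,20]]]'; python3 -c "
from h import *
need(633.3,-265.6,320,-135)"
```

```text
clock: 2.02
position: [582.3, -178.0, 334.4]
ee_rot: [-0.384, 0.924, -0.001, -0.0]
contact_force: [0.3, 1.0, -0.3]
gripper_width: 84.8
clock 2.02 pos [ 582.3 -178.   334.4] yaw -134.9 q [-0.03  0.41 -0.13  0.   -1.02 -0.75] need [ 26.1 -98.   14.5] spin 0.10678230913285347 F [ 0.3  1.  -0.3] w 84.8
```

```bash
python3 -m jog '[[[13,-49,14,0],[26,-98,14,0],[26,-98,14,0],[26,-98,14,0],[26,-98,14,0]]]'; python3 - <<'E'
from h import *
from bench import arm
need(633.3,-265.6,320,-135)
p=arm.camera_params('wrist');im,d=arm.get_image('wrist');np.savez('pics/wrist1.npz',im=im,d=d,**p);cv2.imwrite('pics/wrist1.png',im)
E
```

```text
clock: 2.65
position: [633.0, -264.5, 320.9]
ee_rot: [-0.384, 0.923, -0.0, -0.0]
contact_force: [-0.3, -0.2, -0.5]
gripper_width: 85.3
clock 2.65 pos [ 633.  -264.5  320.9] yaw -134.8 q [-0.16  0.55  0.06  0.   -1.08 -0.62] need [ 0.6 -1.   0.9] spin 0.17689544120833034 F [-0.3 -0.2 -0.5] w 85.3
```

View pics/wrist1.png

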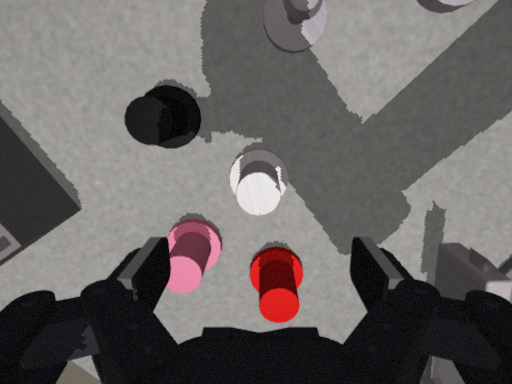

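The wrist view shows the bush top near (258,193) and the look-alikes clear of the jaw line. Now I refine from the top disc.

```bash
python3 - <<'E'
from h import *
c=load('wrist',1);P=cloud(c)
for lo,hi,z,r in((54,66,60,26),(5,14,10,33)):
    m=((P[...,2]>lo)&(P[...,2]<hi)&(np.hypot(P[...,0]-633,P[...,1]+265)<r)).astype('u1')
    co,_=cv2.findContours(m,0,1);co=max(co,key=cv2.contourArea);e=cv2.fitEllipse(co);print(e,onplane(c,e[0],z),'median z',np.median(P[m>0],0))
x,y=onplane(c,(258.5,193.5),60)[0][:2];print(x,y)
E
```

```text
((257.863525390625, 193.03807067871094), (43.914512634277344, 44.1650505065918), 97.34925842285156) [[ 634.08976298 -266.31569766   60.        ]] median z [ 634.20913476 -266.15601172   59.36714246]
((258.04571533203125, 178.45445251464844), (54.021629333496094, 54.70763397216797), 177.9426727294922) [[ 634.7186473  -265.93094572   10.        ]] median z [ 622.36068134 -278.29695955    9.40814329]
634.00256250751 -265.69708713161936
```

```bash
python3 -c "
from h import *
need(634,-266,192,-135)"; python3 -m jog '[[[0.5,-1.5,40,0],[0.5,-1.5,80,0],[0.5,-1.5,110,0],[0.5,-1.5,129,0],[0.5,-1.5,129,0]]]'; python3 -c "
from h import *
need(634,-266,192,-135)"
```

```text
clock 2.7 pos [ 633.1 -264.4  321.1] yaw -134.8 q [-0.16  0.55  0.06  0.   -1.08 -0.62] need [  0.4  -1.6 129.1] spin 0.1882988283361442 F [1.3 0.2 0.3] w 84.9
clock: 3.32
position: [633.5, -265.4, 191.2]
ee_rot: [-0.385, 0.923, 0.0, -0.001]
contact_force: [0.2, 0.1, 0.4]
gripper_width: 85.0
clock 3.33 pos [ 633.5 -265.4  191.2] yaw -134.8 q [-0.16  0.68 -0.06  0.   -0.83 -0.62] need [ 0.1 -0.8 -0.8] spin 0.2326782311027955 F [0.2 0.1 0.4] w 85.0
```

```bash
python3 -m jog '[[[0,0,0,0],[0,0,0,0],[0,0,0,0],[0,0,0,0],[0,0,0,0]]]' 25;python3 -m jog '[[[0,0,0,0],[0,0,0,0],[0,0,0,0],[0,0,0,0],[0,0,0,0]]]' ; python3 -c "
from h import *
need(634,-266,192,-135)"
```

```text
clock: 3.95
position: [634.1, -265.5, 192.6]
ee_rot: [-0.385, 0.923, -0.001, -0.0]
contact_force: [0.9, 0.2, 6.0]
gripper_width: 34.1
clock: 4.58
position: [634.1, -265.5, 192.6]
ee_rot: [-0.385, 0.923, -0.001, -0.0]
contact_force: [0.2, 1.0, 2.9]
gripper_width: 34.5
clock 4.58 pos [ 634.1 -265.5  192.6] yaw -134.7 q [-0.16  0.68 -0.05  0.   -0.83 -0.62] need [ 0.4 -0.3  0.6] spin 0.25396112372652624 F [0.2 1.  2.9] w 34.5
```

```bash
python3 -m jog '[[[0,0,-40,0],[0,0,-80,0],[0,0,-120,0],[0,0,-140,0],[0,0,-150,0]]]' ; python3 -c "
from h import *
need(548,214,340,-81)"
```

```text
clock: 5.2
position: [633.6, -265.1, 342.0]
ee_rot: [-0.385, 0.923, 0.0, -0.001]
contact_force: [0.5, -0.5, -3.3]
gripper_width: 34.1
clock 5.2 pos [ 633.6 -265.1  342. ] yaw -134.8 q [-0.16  0.53  0.09  0.   -1.13 -0.62] need [-279.8  398.2    1.9] spin -53.768625482095075 F [ 0.5 -0.5 -3.3] w 34.1
```

```bash
python3 -m jog '[[[-28,40,0,-6],[-56,80,0,-12],[-84,120,0,-18],[-112,160,0,-24],[-140,200,0,-30]]]' ; python3 -c "
from h import *
need(548,214,340,-81)"
```

```text
clock: 5.82
position: [589.2, -23.4, 339.8]
ee_rot: [-0.611, 0.791, 0.001, -0.002]
contact_force: [0.2, 0.2, -2.8]
gripper_width: 34.3
clock 5.83 pos [589.2 -23.4 339.8] yaw -104.6 q [ 0.23  0.38 -0.17 -0.   -1.02 -0.49] need [-2.194e+02  9.980e+01 -1.000e-01] spin -23.6155775698264 F [ 0.2  0.2 -2.8] w 34.3
```

```bash
python3 -m jog '[[[-50,23,0,-6],[-100,46,0,-12],[-150,69,0,-18],[-200,91,0,-24],[-219,100,0,-24]]]' ; python3 - <<'E'
from h import *
from bench import arm
need(548,214,340,-81)
p=arm.camera_params('wrist');im,d=arm.get_image('wrist');np.savez('pics/wrist2.npz',im=im,d=d,**p);cv2.imwrite('pics/wrist2.png',im)
E
```

```text
clock: 6.45
position: [546.6, 216.2, 338.0]
ee_rot: [0.763, -0.646, -0.003, 0.004]
contact_force: [0.5, 0.2, -3.8]
gripper_width: 34.1
clock 6.45 pos [546.6 216.2 338. ] yaw -80.5 q [ 0.65  0.38 -0.18 -0.   -1.02 -0.48] need [ 2.4 -1.  -2. ] spin 0.5388322129481082 F [ 0.5  0.2 -3.8] w 34.1
```

View pics/wrist2.png

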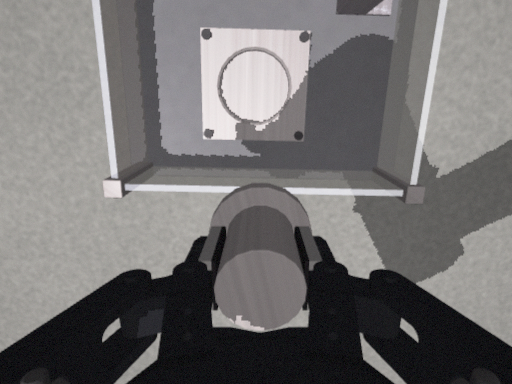

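The recess is clear at (255,86), and the bush is held upright between the pads. I fit the recess from this view.

```bash
python3 - <<'E'
from h import *
c=load('wrist',2);P=cloud(c);m=(P[...,2]>28)&(P[...,2]<36)&(np.hypot(P[...,0]-561,P[...,1]-135)<75)
co,h=cv2.findContours(m.astype('u1'),cv2.RETR_CCOMP,1)
for q in co:
    if cv2.contourArea(q)>300:
        e=cv2.fitEllipse(q);print(cv2.contourArea(q),e,onplane(c,e[0],32).round(1),onplane(c,cv2.boxPoints(cv2.minAreaRect(q)),32).round(1).tolist())
# floor
need(561,135,240,-81)
E
```

```text
11521.0 ((253.61878967285156, 83.24010467529297), (123.51549530029297, 130.58682250976562), 175.98202514648438) [[563.1 133.3  32. ]] [[604.9, 187.9, 32.0], [612.8, 98.4, 32.0], [524.9, 85.3, 32.0], [508.4, 174.1, 32.0]]
4044.5 ((253.749755859375, 86.2466049194336), (70.00589752197266, 73.61650848388672), 176.54432678222656) [[562.6 135.7  32. ]] [[605.2, 142.7, 32.0], [569.1, 96.9, 32.0], [519.9, 128.7, 32.0], [555.5, 178.0, 32.0]]
clock 6.5 pos [546.6 217.2 338.1] yaw -80.5 q [ 0.65  0.38 -0.18 -0.   -1.02 -0.48] need [83.5 -1.4 98. ] spin 0.540570186434536 F [ 0.2  0.6 -3.4] w 33.9
```

```bash
python3 -m jog '[[[40,-1,0,0.5],[82,-1,0,0.5],[83.5,-1,0,0.5],[83.5,-1,40,0.5],[83.5,-1,86,0.5]]]' ; python3 -c "
from h import *
need(562,135.2,232,-81)"
```

```text
clock: 7.12
position: [560.7, 134.5, 251.4]
ee_rot: [0.76, -0.65, -0.003, 0.002]
contact_force: [0.7, -0.5, -4.0]
gripper_width: 34.6
clock 7.12 pos [560.7 134.5 251.4] yaw -81.1 q [ 0.52  0.46 -0.3  -0.   -0.82 -0.36] need [-0.5 -1.5 19.4] spin -0.06006833179020532 F [ 0.7 -0.5 -4. ] w 34.6
```

Take a look from the top and side before inserting.

```bash
python3 -m jog '[[[-0.5,-1.5,6,0],[-0.5,-1.5,12,0],[-0.5,-1.5,19,0],[-0.5,-1.5,19,0],[-0.5,-1.5,19,0]]]' ; python3 - <<'E'
from h import *
from bench import arm
need(562,135.2,224,-81)
o=[]
for n in('side','wrist'):
    p=arm.camera_params(n);im,d=arm.get_image(n);np.savez(f'pics/{n}3.npz',im=im,d=d,**p);cv2.imwrite(f'pics/{n}3.png',im)
    o.append(im if n=='wrist' else cv2.resize(im[90:230,150:337],(512,384),interpolation=2))
cv2.imwrite('pics/v3.png',cv2.resize(np.hstack(o),(800,300)))
E
```

```text
clock: 7.75
position: [562.3, 135.3, 233.2]
ee_rot: [0.76, -0.65, -0.002, 0.001]
contact_force: [-0.4, -0.4, -4.0]
gripper_width: 34.4
clock 7.75 pos [562.3 135.3 233.2] yaw -81.1 q [ 0.52  0.48 -0.32 -0.   -0.77 -0.36] need [0.1 0.2 9.2] spin -0.05135099479878136 F [-0.4 -0.4 -4. ] w 34.4
```

View pics/v3.png

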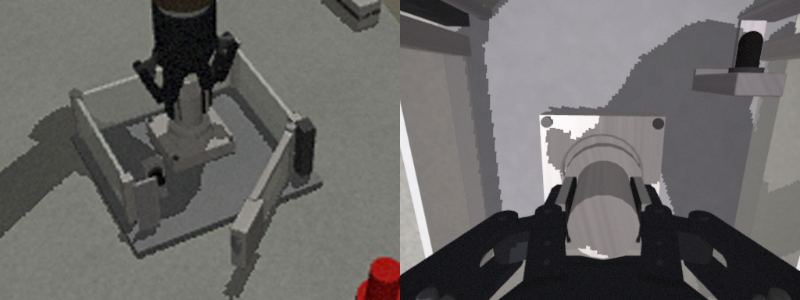

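The flange hovers centred over the recess (right panel, columns ~563–643 for both). Descending gently.

```bash
python3 -m jog '[[[0,0,3,0],[0,0,6,0],[0,0,8,0],[0,0,9,0],[0,0,10,0]]]' ; python3 -m jog '[[[0,0,1,0],[0,0,2,0],[0,0,3,0],[0,0,4,0],[0,0,4,0]]]'; python3 -c "
from h import *
need(562,135.2,216.6,-81)"
```

```text
clock: 8.48
position: [562.2, 135.3, 222.9]
ee_rot: [0.76, -0.65, -0.002, 0.001]
contact_force: [0.3, 0.2, -3.7]
gripper_width: 34.1
clock: 9.1
position: [562.1, 135.3, 218.9]
ee_rot: [0.76, -0.65, -0.002, 0.002]
contact_force: [-0.1, 0.2, -3.8]
gripper_width: 34.1
clock 9.1 pos [562.1 135.3 218.9] yaw -81.1 q [ 0.52  0.5  -0.33 -0.   -0.74 -0.36] need [0.1 0.1 2.3] spin -0.05259034241231575 F [-0.1  0.2 -3.8] w 34.1
```

```bash
python3 -m jog '[[[0,0,0.5,0],[0,0,1,0],[0,0,1.5,0],[0,0,2,0],[0,0,2.2,0]]]'; python3 -c "
from h import *
need(562,135.2,216.6,-81)"
```

```text
clock: 9.72
position: [562.1, 135.3, 216.7]
ee_rot: [0.76, -0.65, -0.002, 0.002]
contact_force: [-0.4, -0.4, -2.1]
gripper_width: 33.9
clock 9.72 pos [562.1 135.3 216.7] yaw -81.1 q [ 0.52  0.51 -0.33 -0.   -0.74 -0.36] need [0.1 0.1 0.1] spin -0.050731921574822536 F [-0.4 -0.4 -2.1] w 33.9
```

```bash
python3 -m jog '[[[0,0,0.4,0],[0,0,0.4,0],[0,0,0.8,0],[0,0,0.8,0],[0,0,0.8,0]]]'; python3 -m jog '[[[0,0,0,0],[0,0,0,0],[0,0,0,0],[0,0,0,0],[0,0,0,0]]]' 80; python3 -c "
from h import *
need(562,135.2,216.6,-81)"
```

```text
clock: 10.35
position: [562.0, 135.4, 216.6]
ee_rot: [0.76, -0.65, -0.002, 0.002]
contact_force: [-3.3, -0.1, 5.7]
gripper_width: 34.0
clock: 10.98
position: [562.1, 135.4, 216.6]
ee_rot: [0.76, -0.65, -0.002, 0.001]
contact_force: [-0.4, 0.1, 0.1]
gripper_width: 80.0
clock 10.97 pos [562.1 135.4 216.6] yaw -81.0 q [ 0.52  0.51 -0.33 -0.   -0.74 -0.36] need [ 0.1  0.1 -0. ] spin -0.03777820410385857 F [-0.4  0.1  0.1] w 80.0
```

Contact was felt on the floor and the bush is released. Retreat upward and check the seat.

```bash
python3 -m jog '[[[0,0,-30,0],[0,0,-70,0],[-20,0,-110,0],[-60,0,-130,0],[-70,0,-130,0]]]'; python3 - <<'E'
from h import *
from bench import arm
need(562,135.2,340,-81)
for n in('top','side','wrist'):
    p=arm.camera_params(n);im,d=arm.get_image(n);np.savez(f'pics/{n}4.npz',im=im,d=d,**p);cv2.imwrite(f'pics/{n}4.png',im)
    c=load(n,4);P=cloud(c)
    for lo,hi,z,r in((79,90,84,25),(31.5,38,34,32)):
        m=((P[...,2]>lo)&(P[...,2]<hi)&(np.hypot(P[...,0]-562,P[...,1]-135)<r)).astype('u1')
        co,_=cv2.findContours(m,0,1)
        if co:
            q=max(co,key=cv2.contourArea)
            if len(q)>5:e=cv2.fitEllipse(q);print(n,z,cv2.contourArea(q),onplane(c,e[0],z).round(1),np.median(P[m>0],0).round(1))
im=[load(n,4)['im'] for n in('wrist','side')];cv2.imwrite('pics/v4.png',cv2.resize(np.hstack([im[0],cv2.resize(im[1][90:230,150:337],(512,384),interpolation=2)]),(800,300)))
E
```

```text
clock: 11.6
position: [551.9, 206.1, 348.8]
ee_rot: [0.761, -0.649, -0.002, -0.001]
contact_force: [-0.0, -1.5, -1.4]
gripper_width: 80.4
clock 11.6 pos [551.9 206.1 348.8] yaw -80.9 q [ 0.63  0.37 -0.16 -0.   -1.04 -0.47] need [71.7  1.2  8.6] spin 0.0851609293100637 F [-0.  -1.5 -1.4] w 80.4
top 84 207.0 [[560. 135.  84.]] [560.  135.6  82.9]
top 34 139.0 [[560.1 136.5  34. ]] [551.5 124.3  33.2]
side 84 86.5 [[559.3 134.1  84. ]] [559.  134.8  83.5]
side 34 79.5 [[561.1 137.3  34. ]] [555.6 124.9  34. ]
wrist 84 1878.5 [[561.2 136.   84. ]] [561.2 136.1  83.3]
wrist 34 3106.0 [[561.4 135.7  34. ]] [561.9 131.7  33.2]
```

View pics/v4.png

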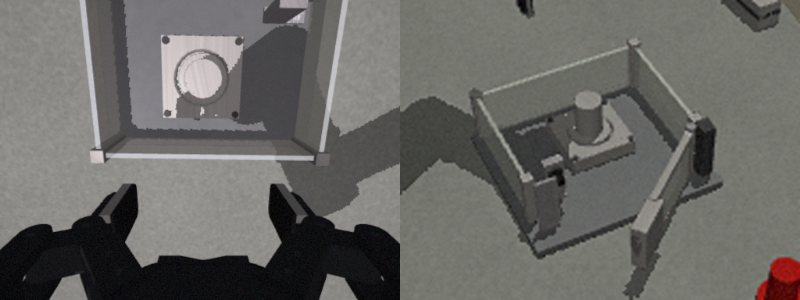

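The bush is seated: top at z≈83.3 (it read 59.4 on the bench, so +24), flange concentric in the recess. Now measure the gate.

```bash
python3 - <<'E'
from h import *
for n in('top','side'):
    c=load(n,4);P=cloud(c)
    m=(P[...,2]>86)&(P[...,2]<97)&(P[...,0]>520)&(P[...,0]<690)&(P[...,1]>-125)&(P[...,1]<50)
    m=m.astype('u1');k,l,st,ce=cv2.connectedComponentsWithStats(m)
    for i in range(1,k):
        if st[i,4]>20:
            Q=P[l==i];r=cv2.minAreaRect(Q[:,:2].astype('f4'));print(n,st[i],'zmed',np.median(Q[:,2]).round(1),r,cv2.boxPoints(r).round(1).tolist())
            v,u=np.nonzero(l==i);X=onplane(c,np.c_[u,v],92)[:,:2]
            H=np.array([664.3,35.4]);d=X-H;R=np.hypot(*d.T);s=R>115
            f=cv2.fitLine(d[(R>25)&(R<112)].astype('f4'),2,0,.01,.01).ravel() if ((R>25)&(R<112)).sum()>5 else None
            print('  case mean',X[s].mean(0) if s.any() else None,'Rmax',R.max(),'line',f)
E
```

```text
top [194 138  11   9  86] zmed 90.9 ((680.8236083984375, 34.715721130371094), (17.816274642944336, 21.424911499023438), 0.1441327929496765) [[671.9000244140625, 45.400001525878906], [671.9000244140625, 24.0], [689.7999877929688, 24.0], [689.7000122070312, 45.5]]
  case mean None Rmax 26.522002124062396 line [ 7.0815249e-03  9.9997491e-01  2.4863712e+01 -2.2569935e+00]
top [197 150  68  57 503] zmed 91.2 ((606.8995971679688, -32.02947235107422), (178.47422790527344, 19.985017776489258), 48.00699996948242) [[539.7999877929688, -91.69999694824219], [554.5999755859375, -105.0], [674.0, 27.600000381469727], [659.2000122070312, 41.0]]
  case mean [566.27916578 -76.39122157] Rmax 177.9392381190178 line [  0.663165    0.7484733 -46.3406    -51.001682 ]
side [258 145  39  56 368] zmed 91.8 ((616.072265625, -24.468162536621094), (202.69186401367188, 29.133651733398438), 44.721168518066406) [[533.7999877929688, -85.4000015258789], [554.2999877929688, -106.0999984741211], [698.2999877929688, 36.5], [677.7999877929688, 57.20000076293945]]
  case mean [565.57990128 -79.01971961] Rmax 182.74857622395555 line [  0.72644144   0.6872284  -42.898235   -48.96916   ]
```

```bash
python3 -c "
from h import *
need(607.2,-101.2,320,-41.6)"
```

```text
clock 11.75 pos [551.4 204.3 345.5] yaw -81.0 q [ 0.63  0.37 -0.17 -0.   -1.04 -0.47] need [310.5  -7.5  25.3] spin -39.412571437017704 F [-0.   0.6  0.3] w 80.1
```

```bash
python3 -m jog '[[[50,-1,0,-8],[105,-2,0,-16],[160,-4,0,-24],[215,-6,0,-32],[265,-7,10,-39]]]' 0; python3 -c "
from h import *
need(607.2,-101.2,320,-41.6)"
```

```text
clock: 12.38
position: [599.5, -59.4, 334.6]
ee_rot: [0.934, -0.357, -0.004, 0.002]
contact_force: [0.2, -0.3, -0.0]
gripper_width: 0.3
clock 12.38 pos [599.5 -59.4 334.6] yaw -41.9 q [ 0.17  0.41 -0.15 -0.   -1.03  0.67] need [33.7 25.9 14.6] spin -0.26640323387834997 F [ 0.2 -0.3 -0. ] w 0.3
```

```bash
python3 -m jog '[[[17,13,8,0],[34,26,14,0],[34,26,40,0],[34,26,74,0],[34,26,95,0]]]' 0; python3 - <<'E'
from h import *
from bench import arm
need(607.2,-101.2,239,-41.6)
for n in('top','side','wrist'):
    p=arm.camera_params(n);im,d=arm.get_image(n);np.savez(f'pics/{n}5.npz',im=im,d=d,**p)
o=[load(n,5)['im'] for n in('wrist','side','top')]
o=[o[0],cv2.resize(o[1][90:240,170:370],(512,384),interpolation=2),cv2.resize(o[2][130:250,160:320],(512,384),interpolation=2)]
cv2.imwrite('pics/v5.png',cv2.resize(np.vstack([np.hstack(o[:2]),np.hstack([o[2],o[2]*0])]),(800,600)))
E
```

```text
clock: 13.0
position: [605.9, -102.1, 237.2]
ee_rot: [0.934, -0.358, -0.005, 0.003]
contact_force: [-0.3, -0.0, 0.9]
gripper_width: -0.2
clock 13.0 pos [ 605.9 -102.1  237.2] yaw -41.9 q [ 0.1   0.53 -0.22 -0.   -0.84  0.74] need [ 0.3 -1.5 -1.8] spin -0.29876141131259715 F [-0.3 -0.   0.9] w -0.2
```

View pics/v5.png

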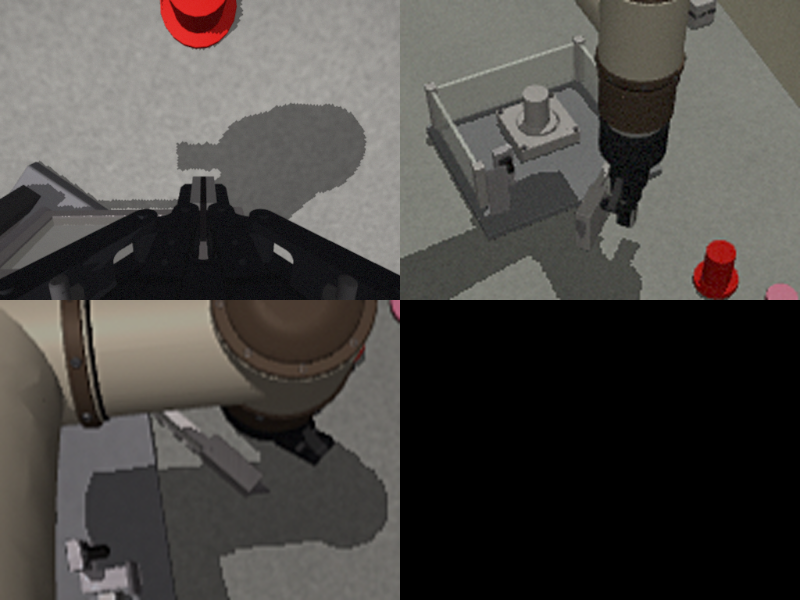

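The closed fingers stand just outside the latch case, aligned with it. Approach slowly, then feel for contact.

```bash
python3 -m jog '[[[-5,-1.5,-1.5,0],[-10,-1.5,-1.5,0],[-14,-1.5,-1.5,0],[-17,-1.5,-1.5,0],[-20,-1.5,-1.5,0]]]'; python3 -c "
from h import *
need(607.2,-101.2,239,-41.6)"
python3 -m jog '[[[-1.5,0,0,0],[-3,0,0,0],[-4.5,0,0,0],[-6,0,0,0],[-7,0,0,0]]]'; python3 -c "
from h import *
need(607.2,-101.2,239,-41.6)
H=np.array([-140,-23.])
for dl in (.04,.08,.12,.16,.2,.24,.3,.35,.4,.5):
    c,s=np.cos(-dl),np.sin(-dl);d=np.array([[c,-s],[s,c]])@H-H;print(dl,'tool dx',-d[1].round(1),'dy',-d[0].round(1),'spin',np.degrees(dl).round(1))"
```

```text
clock: 13.78
position: [592.3, -87.2, 240.0]
ee_rot: [0.934, -0.357, -0.005, 0.003]
contact_force: [0.1, 0.4, -0.1]
gripper_width: -0.3
clock 13.78 pos [592.3 -87.2 240. ] yaw -41.9 q [ 0.12  0.5  -0.26 -0.   -0.82  0.72] need [20.4  0.5  0.8] spin -0.26283405275245286 F [ 0.1  0.4 -0.1] w -0.3
clock: 14.4
position: [587.0, -82.7, 240.0]
ee_rot: [0.934, -0.357, -0.005, 0.003]
contact_force: [-0.7, -1.8, -0.3]
gripper_width: -0.1
clock 14.4 pos [587.  -82.7 240. ] yaw -41.9 q [ 0.13  0.5  -0.27 -0.   -0.81  0.71] need [27.4  0.3  0.8] spin -0.2674298030037221 F [-0.7 -1.8 -0.3] w -0.1
0.04 tool dx -5.6 dy 0.8 spin 2.3
0.08 tool dx -11.3 dy 1.4 spin 4.6
0.12 tool dx -16.9 dy 1.7 spin 6.9
0.16 tool dx -22.6 dy 1.9 spin 9.2
0.2 tool dx -28.3 dy 1.8 spin 11.5
0.24 tool dx -33.9 dy 1.5 spin 13.8
0.3 tool dx -42.4 dy 0.5 spin 17.2
0.35 tool dx -49.4 dy -0.6 spin 20.1
0.4 tool dx -56.3 dy -2.1 spin 22.9
0.5 tool dx -69.9 dy -6.1 spin 28.6
```

```bash
python3 -m jog '[[[-4,0.5,0,1.5],[-9,1,0,3.5],[-15,1.5,0,6],[-22,2,0,9],[-28,2,0,11.5]]]'; python3 -c "
from h import *
need(607.2,-101.2,239,-81)"
```

```text
clock: 15.02
position: [564.8, -65.1, 240.3]
ee_rot: [0.893, -0.45, -0.004, 0.003]
contact_force: [1.3, -1.2, -0.1]
gripper_width: -0.0
clock 15.03 pos [564.8 -65.1 240.3] yaw -53.5 q [ 0.17  0.46 -0.33 -0.   -0.78  0.47] need [ 54.2 -12.6   0.9] spin 27.504570497385032 F [ 1.3 -1.2 -0.1] w -0.0
```

```bash
python3 -m jog '[[[-5,0.5,0,2],[-11,1,0,4.5],[-17,1.5,0,7],[-23,2,0,9.5],[-28,2,0,11.5]]]'; python3 - <<'E'
from h import *
need(607.2,-101.2,239,-81)
from bench import arm
for n in('top','side'):
    p=arm.camera_params(n);im,d=arm.get_image(n);np.savez(f'pics/{n}6.npz',im=im,d=d,**p)
o=[load(n,6)['im'] for n in('side','top')]
o=[cv2.resize(o[0][90:240,170:370],(512,384),interpolation=2),cv2.resize(o[1][130:280,120:320],(512,384),interpolation=2)]
cv2.imwrite('pics/v6.png',cv2.resize(np.hstack(o),(800,300)))
E
```

```text
clock: 15.65
position: [546.5, -43.6, 240.6]
ee_rot: [0.843, -0.538, -0.004, 0.003]
contact_force: [1.9, -1.9, -0.9]
gripper_width: 0.1
clock 15.65 pos [546.5 -43.6 240.6] yaw -65.1 q [ 0.22  0.43 -0.38 -0.   -0.76  0.22] need [ 77.8 -30.8   1.1] spin 15.890070161700464 F [ 1.9 -1.9 -0.9] w 0.1
```

View pics/v6.png

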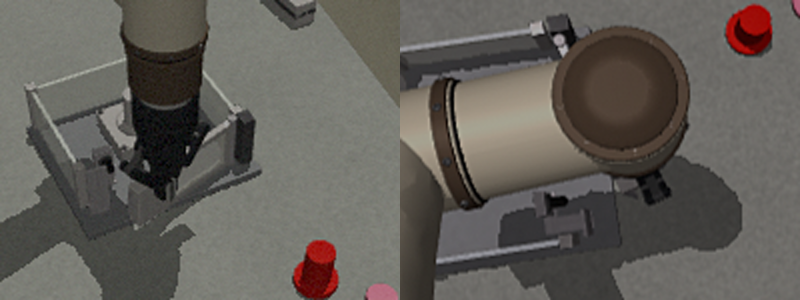

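The gate is following the fingers (side panel) at about 0.27 rad, force ~3 N. Now finer steps, watching force.

```bash
python3 -m jog '[[[-2,0.3,0,0.8],[-4,0.6,0,1.6],[-6,0.8,0,2.4],[-8,1,0,3.2],[-10,1.2,0,4]]]'; python3 -c "
from h import *
need(607.2,-101.2,239,-81)"
```

```text
clock: 16.38
position: [540.9, -34.8, 240.7]
ee_rot: [0.824, -0.567, -0.004, 0.003]
contact_force: [1.5, -1.6, -1.4]
gripper_width: -0.2
clock 16.38 pos [540.9 -34.8 240.7] yaw -69.1 q [ 0.23  0.43 -0.4  -0.   -0.76  0.13] need [ 85.7 -38.1   1.1] spin 11.939410164288915 F [ 1.5 -1.6 -1.4] w -0.2
```

```bash
python3 -m jog '[[[-1,0.2,0,0.4],[-2,0.4,0,0.8],[-3,0.5,0,1.2],[-4,0.6,0,1.6],[-5,0.7,0,2]]]'; python3 -c "
from h import *
need(607.2,-101.2,239,-81)"
```

```text
clock: 17.0
position: [538.5, -30.3, 240.7]
ee_rot: [0.814, -0.581, -0.004, 0.003]
contact_force: [2.3, -2.3, -0.9]
gripper_width: 0.0
clock 17.0 pos [538.5 -30.3 240.7] yaw -71.1 q [ 0.24  0.42 -0.41 -0.   -0.75  0.09] need [ 89.4 -42.    1. ] spin 9.908230443180315 F [ 2.3 -2.3 -0.9] w 0.0
```

```bash
python3 -m jog '[[[-0.8,0.1,0,0.3],[-1.6,0.3,0,0.6],[-2.4,0.4,0,1],[-3.2,0.5,0,1.3],[-4,0.6,0,1.6]]]'; python3 -c "
from h import *
need(607.2,-101.2,239,-81)"
```

```text
clock: 17.62
position: [536.6, -26.7, 240.7]
ee_rot: [0.805, -0.593, -0.004, 0.003]
contact_force: [1.5, -1.4, -1.1]
gripper_width: 0.3
clock 17.62 pos [536.6 -26.7 240.7] yaw -72.7 q [ 0.25  0.42 -0.41 -0.   -0.75  0.05] need [ 92.1 -45.2   1.1] spin 8.287392082100155 F [ 1.5 -1.4 -1.1] w 0.3
```

```bash
python3 -m jog '[[[-0.8,0.1,0,0.3],[-1.6,0.3,0,0.6],[-2.4,0.4,0,1],[-3.2,0.5,0,1.3],[-4,0.6,0,1.6]]]'; python3 -c "
from h import *
need(607.2,-101.2,239,-81)"
```

```text
clock: 18.25
position: [534.9, -23.0, 240.7]
ee_rot: [0.797, -0.604, -0.004, 0.003]
contact_force: [1.9, -2.0, -1.1]
gripper_width: -0.1
clock 18.25 pos [534.9 -23.  240.7] yaw -74.3 q [ 0.26  0.42 -0.42 -0.   -0.75  0.02] need [ 94.9 -48.5   1.1] spin 6.672711050941928 F [ 1.9 -2.  -1.1] w -0.1
```

```bash
python3 -m jog '[[[-0.8,0.1,0,0.3],[-1.6,0.3,0,0.6],[-2.4,0.4,0,1],[-3.2,0.5,0,1.3],[-4,0.6,0,1.6]]]'; python3 -c "
from h import *
need(607.2,-101.2,239,-81)"
```

```text
clock: 18.88
position: [533.2, -19.2, 240.7]
ee_rot: [0.788, -0.615, -0.004, 0.003]
contact_force: [1.9, -2.1, -1.7]
gripper_width: -0.0
clock 18.88 pos [533.2 -19.2 240.7] yaw -76.0 q [ 0.27  0.41 -0.42 -0.   -0.75 -0.02] need [ 97.5 -51.9   1.1] spin 5.046878603259245 F [ 1.9 -2.1 -1.7] w -0.0
```

```bash
python3 -m jog '[[[-0.6,0.1,0,0.2],[-1.2,0.2,0,0.5],[-1.8,0.3,0,0.7],[-2.4,0.4,0,1],[-3,0.5,0,1.2]]]'; python3 -c "
from h import *
need(607.2,-101.2,239,-81)"
```

```text
clock: 19.5
position: [532.0, -16.4, 240.8]
ee_rot: [0.782, -0.624, -0.003, 0.003]
contact_force: [2.6, -2.4, -2.0]
gripper_width: 0.0
clock 19.5 pos [532.  -16.4 240.8] yaw -77.2 q [ 0.27  0.41 -0.42 -0.   -0.74 -0.05] need [ 99.4 -54.5   1.2] spin 3.8360651925440266 F [ 2.6 -2.4 -2. ] w 0.0
```

```bash
python3 -m jog '[[[-0.6,0.1,0,0.2],[-1.2,0.2,0,0.5],[-1.8,0.3,0,0.7],[-2.4,0.4,0,1],[-3,0.5,0,1.2]]]'; python3 -c "
from h import *
need(607.2,-101.2,239,-81)"
```

```text
clock: 20.12
position: [530.9, -13.6, 240.8]
ee_rot: [0.775, -0.632, -0.003, 0.003]
contact_force: [2.3, -1.4, -1.8]
gripper_width: 0.1
clock 20.12 pos [530.9 -13.6 240.8] yaw -78.4 q [ 0.28  0.41 -0.43 -0.   -0.74 -0.08] need [101.2 -57.1   1.2] spin 2.622033428662405 F [ 2.3 -1.4 -1.8] w 0.1
```

```bash
python3 -m jog '[[[-0.5,0.1,0,0.2],[-1,0.2,0,0.4],[-1.5,0.2,0,0.6],[-2,0.3,0,0.8],[-2.5,0.3,0,1]]]'; python3 -c "
from h import *
need(607.2,-101.2,239,-81)"
```

```text
clock: 20.75
position: [530.0, -11.2, 240.8]
ee_rot: [0.769, -0.639, -0.003, 0.004]
contact_force: [2.5, -2.0, -0.9]
gripper_width: 0.3
clock 20.75 pos [530.  -11.2 240.8] yaw -79.4 q [ 0.28  0.41 -0.43 -0.   -0.74 -0.1 ] need [102.7 -59.3   1.1] spin 1.6085324619899666 F [ 2.5 -2.  -0.9] w 0.3
```

```bash
python3 - <<'E'
from h import *
from bench import arm
for n in('top','side','wrist'):
    p=arm.camera_params(n);im,d=arm.get_image(n);np.savez(f'pics/{n}7.npz',im=im,d=d,**p)
o=[load(n,7)['im'] for n in('side','wrist')]
o=[cv2.resize(o[0][120:225,170:310],(512,384),interpolation=2),o[1]]
cv2.imwrite('pics/v7.png',cv2.resize(np.hstack(o),(800,300)))
# keeper position from start top image
c=load('top',0);P=cloud(c);N=np.array([562,135.3]);a=np.radians(9.2);sx=np.array([np.cos(a),np.sin(a)]);sy=np.array([-np.sin(a),np.cos(a)])
m=(P[...,2]>68)&(P[...,2]<84);d=P[...,:2]-N;X=d@sx+10;Y=d@sy+15
m&=(X<-60)&(X>-115)&(Y<-55)&(Y>-130);print(m.sum(),X[m].min(),X[m].max(),Y[m].min(),Y[m].max())
E
```

```text
38 -114.9717272815589 -61.57679876433532 -98.38314702690978 -55.28736945313592
```

View pics/v7.png

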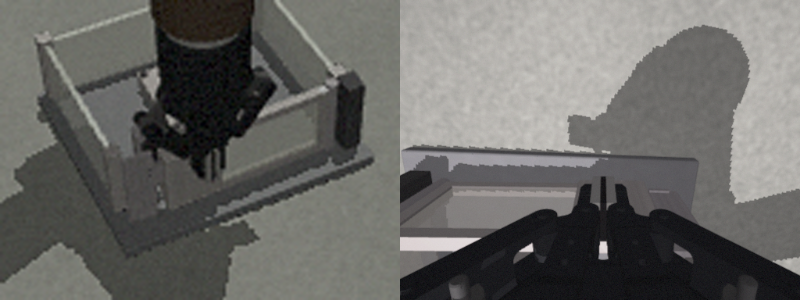

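The gate is nearly closed with the tongue just at the keeper post. I continue in fine steps.

```bash
python3 -m jog '[[[-0.5,0.1,0,0.2],[-1,0.1,0,0.4],[-1.5,0.2,0,0.6],[-2,0.2,0,0.8],[-2.5,0.2,0,1]]]'; python3 -c "
from h import *
need(607.2,-101.2,239,-81)"
```

```text
clock: 21.52
position: [529.3, -9.0, 240.9]
ee_rot: [0.764, -0.645, -0.003, 0.004]
contact_force: [2.6, -4.7, -0.8]
gripper_width: 0.3
clock 21.52 pos [529.3  -9.  240.9] yaw -80.4 q [ 0.29  0.41 -0.43 -0.   -0.74 -0.12] need [104.  -61.4   1.2] spin 0.6184211029792266 F [ 2.6 -4.7 -0.8] w 0.3
```

```bash
python3 -m jog '[[[-0.4,0.1,0,0.2],[-0.8,0.1,0,0.4],[-1.2,0.1,0,0.5],[-1.6,0.2,0,0.6],[-2,0.2,0,0.8]]]'; python3 -c "
from h import *
need(607.2,-101.2,239,-81)"
```

```text
clock: 22.15
position: [528.9, -7.6, 240.9]
ee_rot: [0.759, -0.651, -0.003, 0.004]
contact_force: [3.7, -5.8, -1.5]
gripper_width: 0.0
clock 22.15 pos [528.9  -7.6 240.9] yaw -81.2 q [ 0.29  0.41 -0.43 -0.   -0.74 -0.14] need [104.5 -63.1   1.3] spin -0.19952257173594035 F [ 3.7 -5.8 -1.5] w 0.0
```

```bash
python3 -m jog '[[[-0.6,0.1,0,0.2],[-1.1,0.1,0,0.4],[-1.6,0.1,0,0.5],[-2.1,0.2,0,0.6],[-2.6,0.2,0,0.8]]]'; python3 -c "
from h import *
need(607.2,-101.2,239,-81)"
```

```text
clock: 22.78
position: [528.4, -5.8, 240.9]
ee_rot: [0.755, -0.656, -0.003, 0.005]
contact_force: [3.5, -6.6, -1.1]
gripper_width: -0.1
clock 22.77 pos [528.4  -5.8 240.9] yaw -82.0 q [ 0.3   0.41 -0.43  0.   -0.74 -0.16] need [105.4 -64.8   1.4] spin -1.0136437143103194 F [ 3.5 -6.6 -1.1] w -0.1
```

```bash
python3 -m jog '[[[-0.6,0.1,0,0.2],[-1.1,0.1,0,0.4],[-1.6,0.1,0,0.5],[-2.1,0.2,0,0.6],[-2.6,0.2,0,0.8]]]'; python3 -c "
from h import *
need(607.2,-101.2,239,-81)"
```

```text
clock: 23.4
position: [528.0, -4.2, 240.9]
ee_rot: [0.75, -0.661, -0.002, 0.005]
contact_force: [2.7, -8.4, -1.6]
gripper_width: -0.1
clock 23.4 pos [528.   -4.2 240.9] yaw -82.8 q [ 0.3   0.41 -0.44  0.   -0.74 -0.18] need [106.2 -66.5   1.6] spin -1.8250620001552988 F [ 2.7 -8.4 -1.6] w -0.1
```

```bash
python3 -m jog '[[[-0.6,0.1,0,0.2],[-1.1,0.1,0,0.3],[-1.6,0.1,0,0.4],[-2.1,0.1,0,0.5],[-2.6,0.1,0,0.7]]]'; python3 -c "
from h import *
need(607.2,-101.2,239,-81)"
```

```text
clock: 24.02
position: [527.7, -2.7, 240.9]
ee_rot: [0.746, -0.666, -0.002, 0.006]
contact_force: [3.5, -9.2, -0.7]
gripper_width: 0.3
clock 24.02 pos [527.7  -2.7 240.9] yaw -83.5 q [ 0.3   0.41 -0.44  0.01 -0.74 -0.19] need [106.9 -68.    1.8] spin -2.5351921777062785 F [ 3.5 -9.2 -0.7] w 0.3
```

```bash
python3 -m jog '[[[-0.6,0.1,0,0.2],[-1.1,0.1,0,0.3],[-1.6,0.1,0,0.4],[-2,0.1,0,0.5],[-2.4,0.1,0,0.7]]]'; python3 -c "
from h import *
need(607.2,-101.2,239,-81)"
```

```text
clock: 24.65
position: [526.9, -0.2, 240.7]
ee_rot: [0.741, -0.671, -0.002, 0.007]
contact_force: [0.1, 0.3, 0.8]
gripper_width: 0.1
clock 24.65 pos [ 5.269e+02 -2.000e-01  2.407e+02] yaw -84.3 q [ 0.31  0.41 -0.44  0.   -0.74 -0.21] need [108.5 -69.8   1.5] spin -3.2801882454980955 F [0.1 0.3 0.8] w 0.1
```

The force rose to ~9.8 N and dropped to zero: the latch snapped. A gentle confirmation press follows, then I back off.

```bash
python3 -m jog '[[[-0.2,0,0,0],[-0.4,0,0,0],[-0.6,0,0,0],[-0.8,0,0,0],[-1,0,0,0]]]'; python3 -c "
from h import *
need(607.2,-101.2,239,-81)"
```

```text
clock: 25.28
position: [526.7, 0.7, 240.7]
ee_rot: [0.741, -0.671, -0.002, 0.007]
contact_force: [0.8, -2.4, -0.3]
gripper_width: 0.3
clock 25.27 pos [526.7   0.7 240.7] yaw -84.3 q [ 0.31  0.41 -0.44  0.   -0.74 -0.21] need [109.4 -70.    1.4] spin -3.2870214028047258 F [ 0.8 -2.4 -0.3] w 0.3
```

```bash
python3 -m jog '[[[-0.3,0,0,0],[-0.5,0,0,0],[-0.7,0,0,0],[-0.9,0,0,0],[-1,0,0,0]]]'; python3 -c "
from h import *
need(607.2,-101.2,239,-81)"
```

```text
clock: 25.9
position: [526.5, 1.6, 240.7]
ee_rot: [0.741, -0.671, -0.002, 0.007]
contact_force: [1.4, -3.5, -0.7]
gripper_width: 0.3
clock 25.9 pos [526.5   1.6 240.7] yaw -84.3 q [ 0.31  0.41 -0.44  0.   -0.74 -0.22] need [110.3 -70.1   1.4] spin -3.289561369162982 F [ 1.4 -3.5 -0.7] w 0.3
```

```bash
python3 -m jog '[[[-0.3,0,0,0],[-0.5,0,0,0],[-0.7,0,0,0],[-0.9,0,0,0],[-1,0,0,0]]]'; python3 -c "
from h import *
need(607.2,-101.2,239,-81)"
```

```text
clock: 26.52
position: [526.5, 2.1, 240.7]
ee_rot: [0.741, -0.671, -0.002, 0.007]
contact_force: [0.9, -7.5, -0.7]
gripper_width: -0.1
clock 26.52 pos [526.5   2.1 240.7] yaw -84.3 q [ 0.31  0.41 -0.44  0.01 -0.74 -0.22] need [110.8 -70.1   1.4] spin -3.289945320772347 F [ 0.9 -7.5 -0.7] w -0.1
```

The buffer is pushing back stiffly (7.5 N), so the gate is past the latch. Back off slowly, then clear.

```bash
python3 -m jog '[[[1,0,0,0],[3,0,0,0],[6,0,0,0],[12,0,0,0],[22,0,0,0]]]'; python3 -m jog '[[[10,0,-10,0],[25,0,-40,0],[40,0,-90,0],[60,0,-120,0],[75,0,-120,0]]]'; python3 - <<'E'
from h import *
from bench import arm
need(607.2,-101.2,239,-81)
for n in('top','side','wrist'):
    p=arm.camera_params(n);im,d=arm.get_image(n);np.savez(f'pics/{n}8.npz',im=im,d=d,**p)
o=[load(n,8)['im'] for n in('side','wrist')]
o=[cv2.resize(o[0][100:220,165:325],(512,384),interpolation=2),o[1]]
cv2.imwrite('pics/v8.png',cv2.resize(np.hstack(o),(800,300)))
E
```

```text
clock: 27.15
position: [528.8, -20.1, 240.8]
ee_rot: [0.742, -0.671, -0.002, 0.007]
contact_force: [-0.1, -0.9, -0.0]
gripper_width: -0.1
clock: 27.78
position: [538.3, -95.1, 365.1]
ee_rot: [0.741, -0.671, 0.001, 0.005]
contact_force: [0.4, -1.0, -0.6]
gripper_width: 0.0
clock 27.77 pos [538.3 -95.1 365.1] yaw -84.3 q [ 0.12  0.29 -0.25  0.01 -1.04 -0.03] need [ 12.1 -68.8 125.8] spin -3.2847348774897682 F [ 0.4 -1.  -0.6] w 0.0
```

View pics/v8.png

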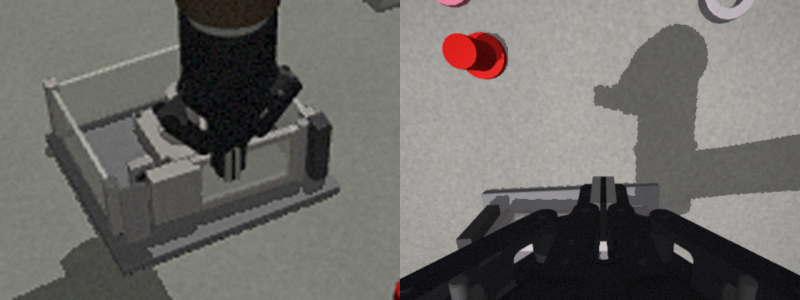

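The gate stays shut with the gripper off it. Clear further for an unobstructed check.

```bash
python3 -m jog '[[[30,30,0,0],[60,60,0,0],[95,90,0,0],[130,100,0,0],[160,100,0,0]]]'; sleep 0; python3 - <<'E'
from h import *
from bench import arm
need(607.2,-101.2,239,-81)
for n in('top','side'):
    p=arm.camera_params(n);im,d=arm.get_image(n);np.savez(f'pics/{n}9.npz',im=im,d=d,**p)
    c=load(n,9);P=cloud(c)
    m=((P[...,2]>79)&(P[...,2]<90)&(np.hypot(P[...,0]-562,P[...,1]-135)<25)).astype('u1')
    co,_=cv2.findContours(m,0,1)
    if co:
        e=cv2.fitEllipse(max(co,key=cv2.contourArea));print(n,'bush',onplane(c,e[0],84).round(1),np.median(P[m>0],0).round(1))
    H=np.array([664.3,35.4]);d2=P[...,:2]-H;R=np.hypot(d2[...,0],d2[...,1]);ang=np.degrees(np.arctan2(-d2[...,1],-d2[...,0]))
    g=(P[...,2]>86)&(P[...,2]<97)&(R>40)&(R<172)&(ang>-12)&(ang<60)
    print(n,'gate n',g.sum(),'angle',(np.median(ang[g])-9.2).round(1) if g.sum() else None)
    for nm,q,lo,hi in(('ball',(517,-336),62,76),('ring',(410,-284),17,27)):
        k=(np.hypot(P[...,0]-q[0],P[...,1]-q[1])<50)&(P[...,2]>lo)&(P[...,2]<hi)
        c0=load(n,0);P0=cloud(c0);k0=(np.hypot(P0[...,0]-q[0],P0[...,1]-q[1])<50)&(P0[...,2]>lo)&(P0[...,2]<hi)
        print(nm,P0[k0].mean(0).round(1),P[k].mean(0).round(1))
o=[load(n,9)['im'] for n in('side','top')]
o=[cv2.resize(o[0][90:240,150:350],(512,384),interpolation=2),cv2.resize(o[1][120:285,90:310],(512,384),interpolation=2)]
cv2.imwrite('pics/v9.png',cv2.resize(np.hstack(o),(800,300)))
E
```

```text
clock: 28.55
position: [452.5, -264.3, 362.1]
ee_rot: [0.741, -0.672, -0.004, 0.008]
contact_force: [1.0, -0.1, 0.6]
gripper_width: -0.0
clock 28.55 pos [ 452.5 -264.3  362.1] yaw -84.4 q [-0.22  0.25 -0.3   0.01 -1.03  0.31] need [-147.8 -172.1  119.4] spin -3.377910182700674 F [ 1.  -0.1  0.6] w -0.0
top bush [[560.  135.1  84. ]] [560.  135.4  83.1]
top gate n 412 angle -2.8
ball [ 516.5 -340.1   67.7] [nan nan nan]
ring [ 403.3 -279.    21.1] [ 380.2 -282.    21.1]
side gate n 32 angle 0.0
ball [ 515.8 -343.2   67.8] [ 516.1 -343.    67.9]
ring [ 403.5 -280.3   21.5] [ 403.3 -280.3   21.5]<stdin>:17: RuntimeWarning: Mean of empty slice.
  ret = um.true_divide(
```

View pics/v9.png

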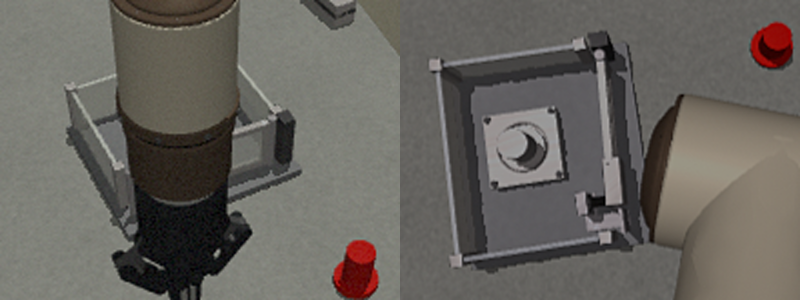

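Top view: gate latched at about −2.8° (−0.05 rad), bush seated, and the bystanders have not moved in the side view. The robot is clear, so I hand it in.

```bash
python3 -m jog '[[[0,0,0,0],[0,0,0,0],[0,0,0,0],[0,0,0,0],[0,0,0,0]]]'; python3 -c "
from bench import arm
print(arm.job_done())"
```

```text
clock: 29.28
position: [453.4, -264.9, 361.9]
ee_rot: [0.74, -0.672, -0.004, 0.008]
contact_force: [0.0, 0.3, -0.1]
gripper_width: 0.0
the job is handed in; nothing more can be done
None
```

The bush is seated in the recess and released, and the gate is latched shut. I handed the job in at about 29 s; no verdict is reported.

- **Bush:** I felt it touch the recess floor at 5.7 N before letting go. Its top now reads 24 mm higher than on the bench, which matches the recess floor height. Its centre is within about 2 mm of the recess centre.
- **Gate:** I pressed it slowly. The force rose to about 10 N, dropped to zero as the tongue snapped in, then the buffer pushed back at 7.5 N. After I backed off it stayed shut at about −0.05 rad.
- **Other things:** In the side view the ball and ring had not moved.

Two of the last checks did not fully agree:
- **Top view of the bystanders:** The arm hid the ball there, and the ring came out as a false 23 mm shift, probably because the arm partly covered it. I relied on the side view for both.
- **Side view of the gate:** It read 0.0° where the top view read −2.8°, on few pixels with the arm in the way. Both are well within the latched range.

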